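# Clamp a core plug in the trimming fixture

## Task

Lay the buff sandstone core plug in the V rail of the trimming fixture and slide it along the rail until its end is fully home, pressed against the end stop with a light touch: a few newtons, never above 8 N, for the stone is friable. Then, with the plug home, push the red handle of the toggle clamp down past its over-centre point until it lies locked on its own stop and the rubber-capped spindle holds the plug down; the handle stiffens, gives way and then stops dead, so feel for that and never load it above 25 N. Leave the dark plug, the jar and the brush where they are, and take the hand away.

Things in the scene. Friction and masses are not known exactly. Their poses are not given: they have to be found in the camera images.
- sandstone_mid (a point): Centre of the sandstone core plug to be clamped: a buff, brown-banded solid cylinder, 38 mm in diameter, 76 mm long, about 190 g. x runs along its axis (either end may lead). It starts lying in one of the two places of the wooden tray; its centre is then 27 mm above the bench.
- sandstone: The same plug; origin on its surface, 19 mm off the centre, on the side that is underneath at the start.
- nest (a point): Middle of the clamp's seat: on the axis of a plug lying in the rail, straight under the locked cap, 53 mm above the bench. x runs along the V rail to the end stop, y across to the clamp, z up.
- end_stop: Steel angle stop, face 44 x 56 mm, screwed tight to the plate anywhere from 33 to 43 mm from nest along its x. Origin at the foot of the face that the plug's flat end must touch (plug's centre then 38 mm from it), 12 mm above the bench. Sliding the plug along the rail takes 1 to 6 N, in sticks and slips; a push of 7 N or more means that it is on the stop.
- handle_grip (a point): On the upper, inner side of the red grip (19 mm round), 115 mm from the handle's pivot, 25 mm short of its tip. It swings in nest's y-z plane at x = 0; path in nest's frame (y, z in mm; slope): open, as found (145, 115; 62 deg), (163, 110; 54), (175, 106; 47), (187, 101; 40), (200, 93; 31), (205, 87; 25), cap touches plug (211, 77; 17), dead centre (216, 54; 4), locked on its stop (218, 43; -2).
- handle: Clamp handle, origin at its pivot on the bar. 3 to 5 N moves it while free; below a slope of 30 deg it sinks by its weight until the cap touches. From there the push at the grip rises to 8 to 16 N (spindle setting differs by 1 mm either way), falls to nothing near dead centre; beyond, it snaps by itself onto its rigid stop. Let go before, it springs back.
- cap: Black rubber cap, 18 mm across, on the spindle of the clamp's bar; origin at the centre of its foot. With the handle locked it stands on top of the plug within 5 mm of its middle and presses with about 30 to 50 N.
- basalt_mid (a point): Centre of the other core plug, dark grey basalt, same size, lying in the other place of the tray; leave it.
- tray: Fixed wooden plug tray, 104 x 190 x 8 mm, origin under its centre. Its two places lie 94 mm apart along its y, plugs lie along its x between ridges 5 mm high.
- jar: Amber glass jar with a white cap, 68 mm across, 105 mm tall, origin under its centre; leave it.
- brush: Wooden-handled brush, 200 mm long, lying on the bench, origin under its middle; leave it.
- fixture: Trimming fixture bolted to the bench, origin 53 mm under nest, same axes. Steel plate 159 x 205 mm, top 12 mm above the bench. Aluminium 90 degree V rail, x = -64 to +30 mm, open at -x, 34 mm over its edges, which lie 40 mm above the bench (13 mm below nest), so fingers holding the plug pass down beside it. Clamp base at y = 70 to 140 mm.
- clampbar: Steel bar of the clamp, origin at its pivot, 86 mm from the rail in fixture y and 77 mm above the bench. Open, as found, it stands nearly upright (y = 70 to 108 mm with its spindle), top about 180 mm above the bench, its cap 60 mm or more clear of the rail's middle plane; locked, it lies level over the plug.
Mind the look-alikes: they are no part of the job. There is more than one size of the sandstone; the job needs the middle-sized.

How it is judged:
By the outcome, as a careful person would: the job done as asked, in the order asked, and still so for the second after the job is handed in, with the robot touching nothing.
It also fails if it takes over 69 s, if anything falls off the work surface, if the arm or the gripper's body presses on something with over 40 N, if the wrist force passes 120 N, or if a joint passes its speed limit or range.

## Robot

A 7-joint arm with a two-finger parallel gripper is mounted at the origin on the work surface. World frame = base frame: x ahead of the robot, y to its left, z up, the work surface at z = 0. Lengths are in mm, angles in rad, forces in N, time in s.
With the tool pointing down it reaches from about 425 to 875 mm from the base axis. Payload 8.4 kg.
Tool frame: the origin (TCP) lies at the very end of the fingers, on their centre line; the grasp point (between the pads) lies 19 mm behind it; z points along the fingers, y is the direction in which the jaws open and shut (so a half turn about z gives the same grasp; the last joint's range is limited). The gripper opens to 85 mm and grips with 20 to 120 N. Pads are 22 mm wide; open, the fingers measure 114 mm over their backs; the gripper's body (76 mm by 85 mm) begins 54 mm behind the grasp point. The pads swing forward as they close: fully open they stand 13 mm farther back than shut.
Start: joints at [-1.215, 0.333, 0.04, 1.465, -0.013, 1.343, -0.059], TCP at [285.531, 583.897, 231.308] pointing down, gripper open.
Joint ranges: [-2.58, 2.58], [-0.38, 2.09], [-1.3, 1.39], [0.25, 2.4], [-1.5, 4.64], [0.08, 2.09], [-2.65, 2.65]. Speed limits (rad/s): [2.22, 2.22, 2.79, 2.79, 3.14, 3.14, 3.14].

## Interface

Orientations are given as a unit quaternion [x, y, z, w].
In Python, from rig import bot gives the robot as it stands. The module is installed in compiled form; this text tells all that it offers.
- The arm moves only by the shell command python3 -m crank 'ROWS' [FORCE]. ROWS is JSON, a list of rows, each a list of 3 entries, a list of its own where there are three numbers: the closure in counts, from 0 (fully open) to 255 (shut), then the shift along the tool's x, y, z in m, then the turn, a rotation vector about the tool's x, y, z in rad. In form: [[gripper, [tx, ty, tz], [rx, ry, rz]], ...]. A call has 1 to 20 rows; each row shifts and turns the pose as measured when the row begins, along the tool's axes as they then stand; what a row does not reach is not made up. A row lasts 1/10 s, in which the tool goes at most 50 mm and 8.59 degrees, less where a joint would pass 70% of its speed; a pose out of reach is approached as far as the arm can. A call is refused whole if a number of a shift passes 0.05 or a number of a turn 0.15, either way. A call with a gripper value outside its range is refused whole. The fingers move at their own pace and stop on an object; FORCE is the grip in N (left out, the last holds). Time passes only in rows, so rows that do not move let the fingers close. It gives the time, the measured TCP pose, the force and the opening at its end, in the units of the state.
- bot.get_obs(): the state, without advancing time (a new reading comes with each control period).
- bot.get_image(name): name is "side" or "top" or "wrist"; returns (picture, depth): 420x560x3 uint8, red, green, blue; 420x560 float32, mm along the optical axis (not along the pixel's ray), 0 where there is no reading.
- bot.camera_params(name): a dict with "fx", "fy", "cx", "cy" (pixels), "pose" (4x4, takes a point from camera to world coordinates); the wrist camera has in their place "T_tool_cam" (4x4, takes a point from camera to tool coordinates, whose origin is the TCP and whose axes are the flange's). Camera axes: x right, y up, looking along -z (the intrinsics and any distortion apply to the point x, -y, -z); pixel columns grow to the right and rows downward; lengths in mm; the calibration is good to about 2 mm. A picture is of the moment at which its call begins: read the wrist's pose just before it. camera_params takes no time and is no camera call.
- bot.close_job(): hands the job in, once; it reports no verdict.
The state is a dict: "time_s": time; "joint_pos": joint angles; "qd": joint speeds; "effort": joint torques, N m; "tcp_pos": TCP position; "tool_rot": TCP orientation; "wrist_force": force on the tool from outside, world axes, zero at the start; "moment": the same for the moment, N m; "opening": opening from 0.0 (shut) to 1.0 (fully open).
Only numpy, scipy, OpenCV 4.12 (cv2) and the standard library are available. Lean on these libraries where they do the work, as an engineer would, in place of code of your own. Each camera call takes 0.05 s, during which the arm holds its last target. There are 200 camera calls.

## Working session

There is one attempt and no reset: what is moved stays moved. The work goes in short steps, Python scripts to look and compute and a shell command to move; the robot and the scene stay as the last step left them, time stands still between calls to the robot, and variables do not carry over. Pictures are saved under pics/ and viewed, about 8 in all and at most 12, crops included, and the job is handed in when it is done.

```bash
mkdir -p pics; ls
python3 - <<'E'
from rig import bot
import cv2,numpy as np
o=bot.get_obs()
for k,v in o.items(): print(k,np.round(v,4))
for n in("top","side","wrist"):
    im,d=bot.get_image(n); cv2.imwrite(f"pics/{n}0.png",im[:,:,::-1]); np.savez(f"pics/{n}0.npz",im=im,d=d)
    p=bot.camera_params(n); print(n,{k:np.round(v,4).tolist() for k,v in p.items()}, (d>0).mean())
E
```

```text
pics
time_s 0.0
joint_pos [-1.2152  0.3339  0.0399  1.4663 -0.0134  1.3433 -0.0585]
qd [ 0.001   0.0016 -0.0005  0.0009 -0.001  -0.0004 -0.0006]
effort [-6.00000e-04 -6.58545e+01  1.36520e+00 -4.05564e+01  1.67000e-02
  1.23000e-02 -0.00000e+00]
tcp_pos [285.3642 583.5173 230.4182]
tool_rot [ 2.255e-01  9.743e-01 -8.000e-04 -1.000e-04]
wrist_force [-0.0694  0.1749  0.1106]
moment [-0.0276 -0.0212  0.0331]
opening 0.9972
top {'fx': 475.0468, 'fy': 475.0468, 'cx': 276.4101, 'cy': 204.3566, 'pose': [[0.0141, 0.9969, -0.0775, 471.2443], [-0.9996, 0.0159, 0.0235, 38.4313], [0.0246, 0.0771, 0.9967, 1474.0929], [0.0, 0.0, 0.0, 1.0]]} 0.9960756802721088
side {'fx': 385.6196, 'fy': 385.6196, 'cx': 274.6845, 'cy': 209.6204, 'pose': [[0.7888, 0.4108, -0.4572, 49.7345], [-0.6146, 0.5156, -0.597, -635.8996], [-0.0095, 0.7519, 0.6592, 865.9168], [0.0, 0.0, 0.0, 1.0]]} 0.9961352040816327
wrist {'fx': 301.5239, 'fy': 301.5239, 'cx': 280.9788, 'cy': 205.2109, 'T_tool_cam': [[-0.0002, 0.9598, 0.2807, 71.7088], [1.0, 0.0004, -0.0005, -0.0944], [-0.0006, 0.2807, -0.9598, -143.2329], [0.0, 0.0, 0.0, 1.0]]} 0.9961054421768708
```

View pics/top0.png

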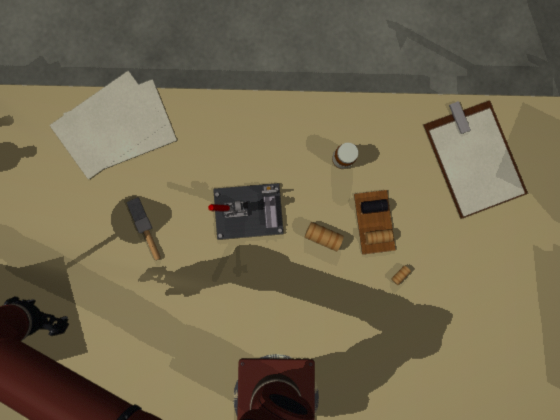

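View pics/side0.png

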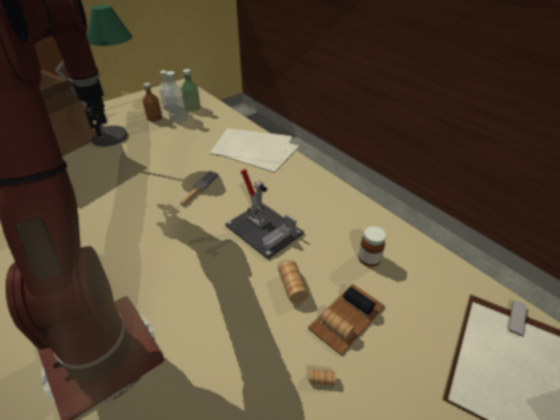

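Top: the tray is at (375,222), with basalt at (375,206) and the mid sandstone at (379,238). The big decoy is at (325,236) and the small one at (402,274). The fixture is at (250,211), with the rail at (270,212), the stop up-image at (270,189) and the red handle at (218,208). The side view agrees.

```bash
cat > h.py <<'E'
from rig import bot
import cv2,numpy as np
from scipy.spatial.transform import Rotation as R
def cam(n,o=None):
    p=bot.camera_params(n)
    if n=="wrist":
        T=np.eye(4);T[:3,:3]=R.from_quat(o["tool_rot"]).as_matrix();T[:3,3]=o["tcp_pos"];P=T@p["T_tool_cam"]
    else: P=np.array(p["pose"])
    return p,P
def rays(p,P,uv):
    uv=np.atleast_2d(uv).astype(float)
    return np.c_[(uv[:,0]-p["cx"])/p["fx"],-(uv[:,1]-p["cy"])/p["fy"],-np.ones(len(uv))]@P[:3,:3].T
def plane(p,P,uv,z):
    r=rays(p,P,uv); return P[:3,3]+r*((z-P[2,3])/r[:,2])[:,None]
def cloud(p,P,d):
    v,u=np.mgrid[:d.shape[0],:d.shape[1]]
    return (P[:3,3]+rays(p,P,np.c_[u.ravel(),v.ravel()])*d.reshape(-1,1)).reshape(*d.shape,3)
def proj(p,P,X):
    c=(np.atleast_2d(X)-P[:3,3])@P[:3,:3]
    return np.c_[p["cx"]+p["fx"]*c[:,0]/-c[:,2],p["cy"]+p["fy"]*c[:,1]/c[:,2]]
def rect(m):  # min-area rect of the largest blob of a mask
    c=max(cv2.findContours(m.astype(np.uint8),0,1)[0],key=cv2.contourArea); return cv2.minAreaRect(c)
def shot(n,name):
    o=bot.get_obs(); im,d=bot.get_image(n); np.savez(f"pics/{name}.npz",im=im,d=d,pos=o["tcp_pos"],rot=o["tool_rot"])
    cv2.imwrite(f"pics/{name}.png",im[:,:,::-1]); return o,im,d
def load(name):
    f=np.load(f"pics/{name}.npz"); return dict(tcp_pos=f["pos"],tool_rot=f["rot"]),f["im"],f["d"]
E
python3 - <<'E'
from h import *
f=np.load("pics/top0.npz");im,d=f["im"],f["d"];p,P=cam("top");C=cloud(p,P,d)
print("bench z",np.median(C[300:330,200:300,2]))
for n,(u,v) in dict(sand=(379,238),bas=(375,206),tray=(376,222),big=(325,236),small=(402,274),jar=(347,153),rail=(270,212),stop=(270,189),grip=(216,208)).items(): print(n,C[v,u].round(),im[v,u])
hsv=cv2.cvtColor(im,cv2.COLOR_RGB2HSV)
m=np.zeros(d.shape);m[175:245,205:290]=((hsv[...,2]<75))[175:245,205:290]
r=rect(m);print(r,plane(p,P,cv2.boxPoints(r),12).round(1))
cv2.imwrite("pics/topc.png",cv2.resize(im[130:290,200:420,::-1],None,fx=3.6,fy=3.6,interpolation=cv2.INTER_CUBIC))
E
```

```text
bench z -0.5678162278894661
sand [ 485. -306.   47.] [145 109  63]
bas [ 582. -295.   41.] [22 22 26]
tray [ 536. -308.    1.] [104  63  26]
big [ 489. -142.   52.] [149 112  67]
small [ 377. -382.   22.] [143 104  58]
jar [ 732. -199.  103.] [162 164 149]
rail [560.  24.  23.] [92 87 91]
stop [631.  25.  27.] [88 76 63]
grip [559. 173. 177.] [69  3  0]
((247.88934326171875, 210.72702026367188), (50.894893646240234, 67.22457885742188), 85.03025817871094) [[631.4 202.9  12. ]
 [653.1  -3.6  12. ]
 [496.4 -19.3  12. ]
 [475.6 185.6  12. ]]
```

View pics/topc.png

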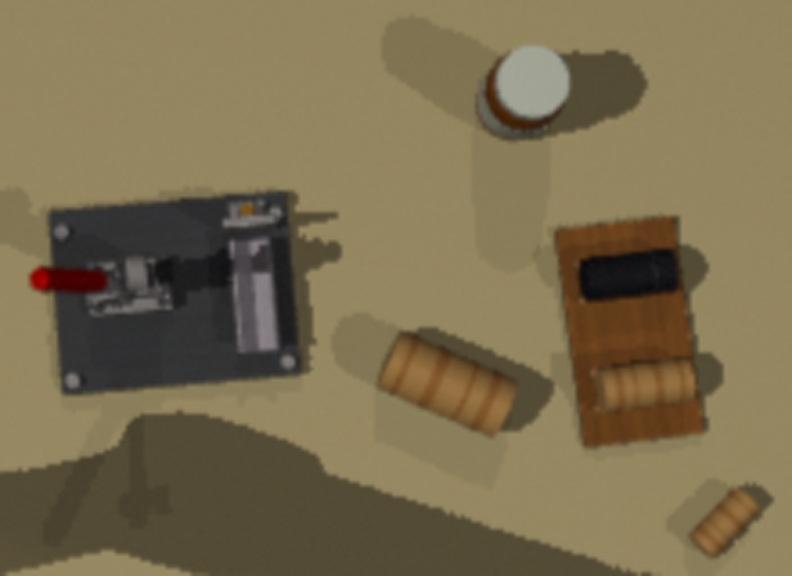

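Everything is as expected: the rail runs along world +x (about 6° yaw) and the plug axis in the tray is roughly world -y. Next I raise, turn, and take one wrist view that covers both the fixture and the tray.

```bash
python3 -m crank '[[0,[0,0,-0.025],[0,0,-0.113]],[0,[0,0,-0.025],[0,0,-0.113]],[0,[0,0,-0.025],[0,0,-0.113]],[0,[0,0,-0.025],[0,0,-0.113]],[0,[-0.017,-0.048,0],[0,0,0]],[0,[-0.017,-0.048,0],[0,0,0]],[0,[-0.017,-0.048,0],[0,0,0]],[0,[-0.017,-0.048,0],[0,0,0]],[0,[-0.017,-0.048,0],[0,0,0]],[0,[-0.017,-0.048,0],[0,0,0]],[0,[-0.017,-0.048,0],[0,0,0]],[0,[-0.017,-0.048,0],[0,0,0]],[0,[-0.017,-0.048,0],[0,0,0]],[0,[-0.017,-0.048,0],[0,0,0]]]'
```

```text
time_s: 1.55
tcp_pos: [457.3, 115.9, 330.6]
tool_rot: [-0.014, 1.0, -0.003, -0.003]
wrist_force: [0.5, 0.7, 0.4]
opening: 0.998
```

```bash
python3 -m crank '[[0,[-0.017,-0.048,0],[0,0,0]],[0,[-0.017,-0.048,0],[0,0,0]],[0,[-0.017,-0.048,0],[0,0,0]],[0,[-0.012,-0.048,0],[0,0,0]],[0,[0,0,0],[0,0,0]]]'
python3 - <<'E'
from h import *
o,im,d=shot("wrist","w1")
print(o["tcp_pos"],o["tool_rot"])
E
```

```text
time_s: 2.05
tcp_pos: [523.1, -80.1, 331.5]
tool_rot: [-0.01, 1.0, -0.004, -0.002]
wrist_force: [-0.3, 0.6, -0.0]
opening: 0.998
[523.12183105 -80.09373361 331.46694561] [-0.01010975  0.99994058 -0.00350359 -0.00208476]
```

View pics/w1.png

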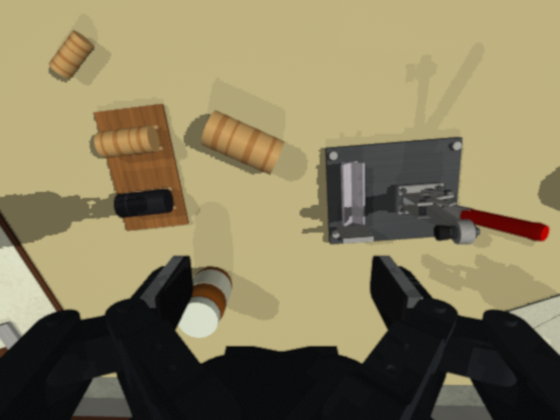

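The wrist view is upside down (image down = +x). The plug is at (126,142), basalt at (143,203), the rail at (354,193), the stop near (355,238), and the red handle runs (465,214) to (547,233).

Run:
```python
from h import *
o,im,d=load("w1");p,P=cam("wrist",o);C=cloud(p,P,d)
print("bench z",np.median(C[60:100,250:350,2]))
# plate
c=np.zeros(d.shape,bool);c[120:250,318:470]=1
hsv=cv2.cvtColor(im,cv2.COLOR_RGB2HSV)
m=c&((hsv[...,1]<80)|(hsv[...,2]<60))&(C[...,2]>6)&(C[...,2]<25)
r=rect(m);b=plane(p,P,cv2.boxPoints(r),12);print("plate",r,b[:,:2].round(1),b[:,:2].mean(0).round(1))
# rail: points 25..45 high near
m=c&(C[...,2]>30)&(C[...,2]<46);m[:,372:]=0;m[232:]=0
X=C[m];print("rail n",len(X));r2=cv2.minAreaRect(X[:,:2].astype(np.float32));print("rail rect",r2,np.median(X[:,2]),cv2.boxPoints(r2).round(1))
m=c&(C[...,2]>50)&(C[...,2]<75);m[:,385:]=0
X=C[m];print("stop n",len(X),cv2.boxPoints(cv2.minAreaRect(X[:,:2].astype(np.float32))).round(1),X[:,2].max())
# plug
for n,s in dict(sand=np.s_[110:175,80:175],bas=np.s_[180:225,100:190]).items():
    k=np.zeros(d.shape,bool);k[s]=1;m=k&(C[...,2]>20)&(C[...,2]<55);X=C[m]
    r3=cv2.minAreaRect(X[:,:2].astype(np.float32));print(n,len(X),r3,"top",np.percentile(X[:,2],95),cv2.boxPoints(r3).round(1))
# handle
m=(hsv[...,1]>180)&(hsv[...,2]>60)&((hsv[...,0]<6)|(hsv[...,0]>174));m[:180]=0;m[250:]=0
m[:,:455]=0
X=C[m];u,s,vt=np.linalg.svd(X-X.mean(0),full_matrices=0);t=(X-X.mean(0))@vt[0];print("handle",len(X),X.mean(0),vt[0],X[t.argmin()],X[t.argmax()])
```

```text
bench z 0.767293450841521
plate ((394.6370544433594, 190.4187774658203), (98.24967956542969, 140.0004425048828), 85.91438293457031) [[491.6 -21.7]
 [472.7 185.9]
 [628.5 226.2]
 [651.4  -1. ]] [561.   97.4]
rail n 1229
rail rect ((564.5820922851562, 23.868608474731445), (104.22017669677734, 43.099578857421875), 7.071597099304199) 36.84632316650959 [[510.2  38.8]
 [515.5  -3.9]
 [618.9   8.9]
 [613.6  51.7]]
stop n 304 [[612.3  51.9]
 [616.5   8.6]
 [625.4   9.4]
 [621.2  52.8]] 70.40620019005615
sand 1599 ((489.2398681640625, -306.977783203125), (38.01483917236328, 77.61062622070312), 8.001909255981445) top 47.16649417325957 [[ 465.  -271.2]
 [ 475.8 -348.1]
 [ 513.5 -342.8]
 [ 502.7 -265.9]]
bas 1365 ((581.7703247070312, -292.8678283691406), (37.71757507324219, 77.78471374511719), 7.592938423156738) top 47.071453788800774 [[ 557.9 -256.8]
 [ 568.2 -333.9]
 [ 605.6 -328.9]
 [ 595.3 -251.8]]
handle 1189 [558.66881871 167.27163147 160.5228325 ] [-0.20276538 -0.20837501  0.9567999 ] [563.93155573 145.11402006 113.79883119] [452.01534175 -80.4217375  474.99701654]
```

```bash
python3 -m crank '[[0,[0.008,-0.045,0],[0,0,0]],[0,[0.008,-0.045,0],[0,0,0]],[0,[0.008,-0.045,0],[0,0,0]],[0,[0.008,-0.045,0],[0,0,0]],[0,[0.008,-0.045,0],[0,0,0]],[0,[0,0,0.022],[0,0,0.145]],[0,[0,0,0.022],[0,0,0.145]],[0,[0,0,0.022],[0,0,0.145]],[0,[0,0,0.022],[0,0,0.145]],[0,[0,0,0.022],[0,0,0.145]],[0,[0,0,0.022],[0,0,0.145]],[0,[0,0,0.022],[0,0,0.145]],[0,[0,0,0.022],[0,0,0.145]],[0,[0,0,0.022],[0,0,0.145]],[0,[0,0,0.022],[0,0,0.145]],[0,[0,0,0],[0,0,0]]]'
cat > t.py <<'E'
import sys
from h import *
# usage: t.py x y z yaw_deg : rows' shift (mm) and turn (rad) in tool axes to reach target with tool down, tool y at yaw
o=bot.get_obs();M=R.from_quat(o["tool_rot"]).as_matrix()
a=[float(v) for v in sys.argv[1:5]]
c,s=np.cos(np.radians(a[3])),np.sin(np.radians(a[3]))
G=np.c_[[-s,c,0],[c,s,0],[0,0,-1]]
if len(sys.argv)>5: G=G@R.from_rotvec([float(v) for v in sys.argv[5:8]]).as_matrix()
print("t",o["time_s"],"pos",o["tcp_pos"].round(1) if hasattr(o["tcp_pos"],"round") else o["tcp_pos"],"yaw",np.degrees(np.arctan2(M[1,1],M[0,1])).round(2),"F",np.round(o["wrist_force"],1),"op",o["opening"])
print("shift",(M.T@(np.array(a[:3])-o["tcp_pos"])).round(1),"turn",R.from_matrix(M.T@G).as_rotvec().round(4))
E
python3 t.py 489 -307 13 8
```

```text
time_s: 3.7
tcp_pos: [492.8, -287.3, 100.0]
tool_rot: [0.663, 0.748, 0.001, -0.005]
wrist_force: [-0.5, 0.1, -0.1]
opening: 1.004
t 3.7 pos [ 492.8 -287.3  100. ] yaw 6.92 F [-0.5  0.1 -0.1] op 1.0044388808507885
shift [-19.8  -5.7  86.8] turn [-0.005  -0.0082 -0.0189]
```

```bash
python3 -m crank '[[0,[-0.02,-0.006,0],[-0.005,-0.008,-0.019]],[0,[0,0,0],[0,0,0]]]'
python3 - <<'E'
from h import *
o,im,d=shot("wrist","w2");p,P=cam("wrist",o);C=cloud(p,P,d)
m=(abs(C[...,0]-489)<35)&(abs(C[...,1]+307)<55)&(C[...,2]>22)&(C[...,2]<52);X=C[m]
r=cv2.minAreaRect(X[:,:2].astype(np.float32));print(len(X),r,np.percentile(X[:,2],95),cv2.boxPoints(r).round(1))
E
python3 t.py 489 -307 13 8
```

```text
time_s: 3.9
tcp_pos: [490.3, -305.9, 100.2]
tool_rot: [0.651, 0.759, 0.0, -0.001]
wrist_force: [-0.6, -0.2, 0.4]
opening: 0.997
5371 ((488.610595703125, -306.9702453613281), (38.234764099121094, 76.8103256225586), 7.6093244552612305) 46.9833947884416 [[ 464.6 -271.4]
 [ 474.7 -347.6]
 [ 512.6 -342.5]
 [ 502.5 -266.4]]
t 3.95 pos [ 491.3 -304.2  100.2] yaw 8.77 F [ 0.2  0.9 -0.8] op 0.9974843869253326
shift [-2.7 -2.7 87.2] turn [-0.0003 -0.0027  0.0135]
```

```bash
python3 -m crank '[[0,[-0.003,-0.003,0.025],[0,0,0.014]],[0,[0,0,0.025],[0,0,0]],[0,[0,0,0.022],[0,0,0]],[0,[0,0,0.008],[0,0,0]],[0,[0,0,0],[0,0,0]]]' && python3 t.py 489 -307 13 7.6
```

```text
time_s: 4.45
tcp_pos: [494.9, -302.6, 22.3]
tool_rot: [0.65, 0.76, 0.005, 0.001]
wrist_force: [0.6, -0.7, 0.1]
opening: 1.002
t 4.45 pos [ 494.9 -302.6   22.3] yaw 8.94 F [ 0.6 -0.7  0.1] op 1.0019835536062707
shift [-3.4 -6.6  9.3] turn [ 0.0076 -0.005   0.0234]
```

```bash
python3 -m crank '[[0,[-0.003,-0.006,0.007],[0.007,-0.005,0.02]],[0,[0,0,0],[0,0,0]]]' && python3 t.py 489 -307 13 7.6; python3 t.py 489 -307 13 7.6
```

```text
time_s: 4.65
tcp_pos: [490.5, -306.5, 16.7]
tool_rot: [0.657, 0.754, 0.001, 0.001]
wrist_force: [-0.1, -1.2, 0.3]
opening: 1.004
t 4.65 pos [ 490.5 -306.5   16.7] yaw 7.83 F [-0.1 -1.2  0.3] op 1.0037483681892279
shift [-0.3 -1.6  3.7] turn [0.0022 0.0009 0.004 ]
t 4.65 pos [ 490.5 -306.5   16.7] yaw 7.83 F [-0.1 -1.2  0.3] op 1.0037483681892279
shift [-0.3 -1.6  3.7] turn [0.0022 0.0009 0.004 ]
```

```bash
python3 -m crank '[[0,[0,-0.001,0.003],[0,0,0]],[100,[0,0,0],[0,0,0]],[100,[0,0,0],[0,0,0]],[200,[0,0,0],[0,0,0]],[200,[0,0,0],[0,0,0]],[200,[0,0,0],[0,0,0]],[200,[0,0,0],[0,0,0]]]' 30 && python3 t.py 489 -307 13 7.6
```

```text
time_s: 5.35
tcp_pos: [489.8, -307.5, 15.8]
tool_rot: [0.657, 0.754, 0.001, 0.002]
wrist_force: [0.7, -0.8, -0.1]
opening: 0.436
t 5.35 pos [ 489.8 -307.5   15.8] yaw 7.82 F [ 0.7 -0.8 -0.1] op 0.43619364383735537
shift [ 0.6 -0.7  2.7] turn [0.004  0.0015 0.0039]
```

```bash
python3 -m crank '[[200,[0,0,-0.02],[0,0,0]],[200,[0,0,-0.02],[0,0,0]],[200,[0,0,-0.02],[0,0,0]],[200,[0,0,-0.015],[0,0,-0.14]],[200,[0,0,-0.015],[0,0,-0.14]],[200,[0,0,-0.015],[0,0,-0.14]],[200,[0,0,-0.015],[0,0,-0.14]],[200,[0,0,-0.015],[0,0,-0.14]],[200,[0,0,-0.015],[0,0,-0.14]],[200,[0,0,-0.015],[0,0,-0.14]],[200,[0,0,-0.015],[0,0,-0.14]],[200,[0,0,-0.015],[0,0,-0.14]],[200,[0,0,-0.015],[0,0,-0.14]],[200,[0,0,-0.015],[0,0,-0.14]],[200,[0,0,0],[0,0,0]]]' && python3 t.py 500 22 215 96
```

```text
time_s: 6.85
tcp_pos: [488.1, -304.9, 245.8]
tool_rot: [-0.084, 0.996, 0.0, 0.0]
wrist_force: [-0.1, -1.1, -1.9]
opening: 0.43
t 6.85 pos [ 488.1 -304.9  245.8] yaw 99.66 F [-0.1 -1.1 -1.9] op 0.42998772150533426
shift [-66.6 320.2  30.9] turn [0.0003 0.0002 0.0639]
```

```bash
python3 -m crank '[[200,[-0.009,0.046,0.004],[0,0,0.01]],[200,[-0.009,0.046,0.004],[0,0,0.01]],[200,[-0.009,0.046,0.004],[0,0,0.01]],[200,[-0.009,0.046,0.004],[0,0,0.01]],[200,[-0.009,0.046,0.004],[0,0,0.01]],[200,[-0.009,0.046,0.004],[0,0,0.01]],[200,[-0.009,0.044,0.004],[0,0,0]],[200,[0,0,0],[0,0,0]]]' && python3 t.py 500 22 215 96
python3 - <<'E'
from h import *
o,im,d=shot("wrist","w3");p,P=cam("wrist",o);C=cloud(p,P,d)
np.save("pics/w3C.npy",C)
M=R.from_quat(o["tool_rot"]).as_matrix()
# fixture parts
for n,lo,hi,bx in(("stop",50,78,(590,650,-15,70)),("rail",33,45,(480,612,-15,60))):
    m=(C[...,2]>lo)&(C[...,2]<hi)&(C[...,0]>bx[0])&(C[...,0]<bx[1])&(C[...,1]>bx[2])&(C[...,1]<bx[3]);X=C[m]
    r=cv2.minAreaRect(X[:,:2].astype(np.float32));print(n,len(X),r[2],cv2.boxPoints(r).round(1),X[:,2].max())
E
```

```text
time_s: 7.65
tcp_pos: [508.5, 30.8, 208.6]
tool_rot: [-0.031, 1.0, -0.0, -0.002]
wrist_force: [-0.6, -0.2, -2.9]
opening: 0.435
t 7.65 pos [508.5  30.8 208.6] yaw 93.6 F [-0.6 -0.2 -2.9] op 0.43532268148600906
shift [ 9.1 -8.3 -6.4] turn [-0.0001 -0.0048 -0.0419]Traceback (most recent call last):
  File "<stdin>", line 8, in <module>
    return umr_maximum(a, axis, None, out, keepdims, initial, where)
ValueError: zero-size array to reduction operation maximum which has no identity
```

View pics/w3.png

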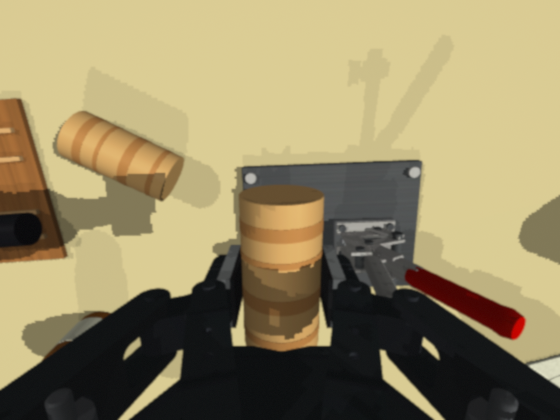

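The held plug hides the rail. I'll step sideways for a clear close view.

```bash
python3 -m crank '[[200,[0,-0.045,0],[0,0,-0.02]],[200,[-0.01,-0.045,0],[0,0,-0.02]],[200,[-0.01,-0.005,0],[0,0,0]],[200,[0,0,0],[0,0,0]]]'
python3 - <<'E'
from h import *
o,im,d=shot("wrist","w4");p,P=cam("wrist",o);C=cloud(p,P,d);print(o["tcp_pos"])
for n,lo,hi,bx in(("stop",50,78,(600,650,-5,70)),("rail",35,45,(490,608,0,60))):
    m=(C[...,2]>lo)&(C[...,2]<hi)&(C[...,0]>bx[0])&(C[...,0]<bx[1])&(C[...,1]>bx[2])&(C[...,1]<bx[3]);X=C[m];v,u=np.nonzero(m)
    if len(X)==0: print(n,0);continue
    r=cv2.minAreaRect(X[:,:2].astype(np.float32));print(n,len(X),r,cv2.boxPoints(r).round(1),X[:,2].max(),u.min(),u.max(),v.min(),v.max())
cv2.imwrite("pics/w4c.png",cv2.resize(im[130:380,250:560,::-1],None,fx=2.5,fy=2.3))
E
```

```text
time_s: 8.1
tcp_pos: [534.0, -70.3, 205.8]
tool_rot: [-0.045, 0.999, -0.001, -0.004]
wrist_force: [-0.7, 0.0, -1.5]
opening: 0.431
[533.99054966 -70.33604871 205.83118472]
stop 463 ((617.8287963867188, 35.499488830566406), (8.859596252441406, 34.958526611328125), 4.884667873382568) [[611.9  52.5]
 [614.9  17.7]
 [623.7  18.5]
 [620.8  53.3]] 70.7434046764796 355 391 271 286
rail 1344 ((559.4857788085938, 25.444808959960938), (94.32360076904297, 34.54351043701172), 5.778201580047607) [[510.8  37.9]
 [514.3   3.5]
 [608.1  13. ]
 [604.7  47.4]] 42.49312415320941 349 385 177 259
```

View pics/w4c.png

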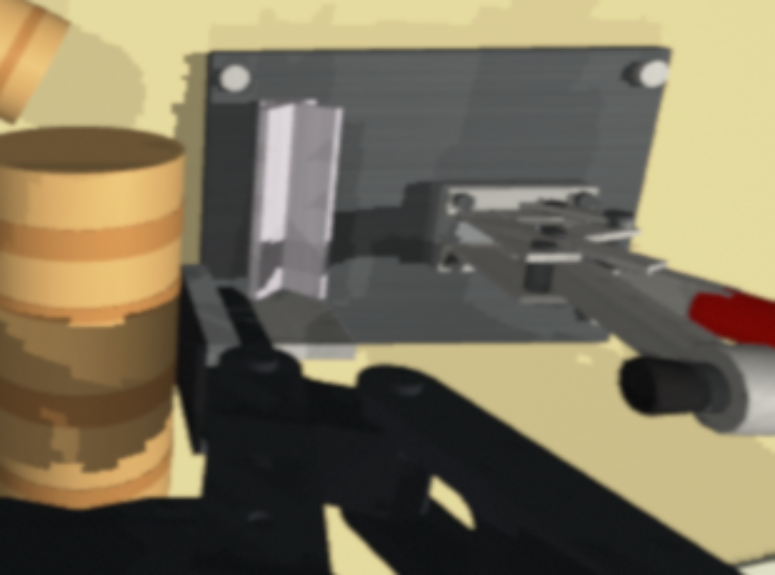

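Rail: centre (559.5, 25.4), 94.3×34.5 mm (matches), yaw 5.8°, so nest ≈ (576.4, 27.2). The stop face is at nest x ≈ 37.6 (centre home ≈ -0.4). Cap and bar stand upright, clear of the rail.

```bash
python3 t.py 554.5 24.9 110 95.6
```

```text
t 8.15 pos [533.3 -70.8 205.8] yaw 95.1 F [-0.4 -0.3 -2.6] op 0.4308242777082427
shift [-30.5  93.7  95.2] turn [-0.0029 -0.0089 -0.0088]
```

```bash
python3 -m crank '[[200,[-0.015,0.046,0],[-0.003,-0.009,-0.009]],[200,[-0.015,0.046,0],[0,0,0]],[200,[0,0,0.025],[0,0,0]],[200,[0,0,0.025],[0,0,0]],[200,[0,0,0.025],[0,0,0]],[200,[0,0,0.015],[0,0,0]],[200,[0,0,0],[0,0,0]]]' && python3 t.py 554.5 24.9 60 95.6
```

```text
time_s: 8.85
tcp_pos: [551.4, 30.4, 111.2]
tool_rot: [-0.044, 0.999, 0.001, -0.001]
wrist_force: [-0.1, 0.7, -2.5]
opening: 0.432
t 8.85 pos [551.4  30.4 111.2] yaw 95.04 F [-0.1  0.7 -2.5] op 0.4324707605127812
shift [-2.7 -5.9 51.2] turn [ 0.0023 -0.0014 -0.0098]
```

```bash
python3 -m crank '[[200,[-0.003,-0.005,0.02],[0,0,-0.01]],[200,[0,0,0.02],[0,0,0]],[200,[0,0,0],[0,0,0]]]' && python3 t.py 554.5 24.9 60 95.6; python3 -m crank '[[200,[0,0,0],[0,0,0]]]' && python3 t.py 554.5 24.9 60 95.6
```

```text
time_s: 9.15
tcp_pos: [554.6, 27.3, 72.1]
tool_rot: [-0.049, 0.999, 0.002, -0.0]
wrist_force: [-0.9, 0.8, -1.5]
opening: 0.431
t 9.15 pos [554.6  27.3  72.1] yaw 95.56 F [-0.9  0.8 -1.5] op 0.43065597102248554
shift [ 0.3 -2.4 12.1] turn [ 0.0033 -0.0002 -0.0007]
time_s: 9.25
tcp_pos: [554.9, 27.4, 73.2]
tool_rot: [-0.048, 0.999, 0.002, 0.0]
wrist_force: [1.4, 0.6, -1.8]
opening: 0.437
t 9.25 pos [554.9  27.4  73.2] yaw 95.52 F [ 1.4  0.6 -1.8] op 0.436947721191741
shift [ 0.6 -2.5 13.2] turn [ 0.0034  0.0005 -0.0014]
```

```bash
python3 -m crank '[[200,[0,-0.0025,0.01],[0.003,0,0]],[200,[0,0,0.01],[0,0,0]],[200,[0,0,0],[0,0,0]]]' && python3 t.py 554.5 24.9 42 95.6
```

```text
time_s: 9.55
tcp_pos: [556.4, 25.5, 54.6]
tool_rot: [-0.048, 0.999, 0.001, 0.002]
wrist_force: [0.3, -0.2, -1.7]
opening: 0.435
t 9.55 pos [556.4  25.5  54.6] yaw 95.52 F [ 0.3 -0.2 -1.7] op 0.43539985615243626
shift [ 2.  -0.4 12.6] turn [ 0.0011  0.0041 -0.0014]
```

```bash
python3 -m crank '[[200,[0,0,0.005],[0,0,0]],[200,[0,0,0.003],[0,0,0]],[200,[0,0,0],[0,0,0]]]' && python3 t.py 554.5 24.9 42 95.6; python3 -m crank '[[200,[0,0,0.002],[0,0,0]],[200,[0,0,0],[0,0,0]]]' && python3 t.py 554.5 24.9 42 95.6
```

```text
time_s: 9.85
tcp_pos: [556.8, 25.5, 46.3]
tool_rot: [-0.048, 0.999, 0.001, 0.002]
wrist_force: [0.9, -0.0, -2.5]
opening: 0.431
t 9.85 pos [556.8  25.5  46.3] yaw 95.5 F [ 0.9 -0.  -2.5] op 0.43056915843179994
shift [ 2.4 -0.3  4.3] turn [ 0.0011  0.0047 -0.0017]
time_s: 10.05
tcp_pos: [557.0, 25.5, 44.2]
tool_rot: [-0.048, 0.999, 0.001, 0.002]
wrist_force: [0.2, 0.1, -1.5]
opening: 0.431
t 10.05 pos [557.   25.5  44.2] yaw 95.5 F [ 0.2  0.1 -1.5] op 0.4310805083859247
shift [ 2.5 -0.3  2.2] turn [ 0.0011  0.0049 -0.0017]
```

```bash
for i in 1; do :; done; python3 -m crank '[[200,[0,0,0.001],[0,0,0]],[200,[0,0,0.001],[0,0,0]]]' ; python3 -m crank '[[200,[0,0,0.001],[0,0,0]]]'; python3 -m crank '[[200,[0,0,0.001],[0,0,0]]]'
```

```text
time_s: 10.25
tcp_pos: [557.2, 25.5, 42.4]
tool_rot: [-0.048, 0.999, 0.001, 0.003]
wrist_force: [-0.9, 0.0, -2.9]
opening: 0.431
time_s: 10.35
tcp_pos: [557.4, 25.3, 41.5]
tool_rot: [-0.048, 0.999, 0.001, 0.003]
wrist_force: [-1.3, -1.7, 5.8]
opening: 0.431
time_s: 10.45
tcp_pos: [557.5, 25.3, 41.4]
tool_rot: [-0.048, 0.999, 0.001, 0.003]
wrist_force: [-8.1, -0.3, 19.6]
opening: 0.433
```

Seated: contact at TCP z ≈ 41.4, as predicted (41.8). I'll release, rise, move behind the plug, shut the fingers and push on its tail end, so the V aligns it freely.

```bash
python3 -m crank '[[200,[0,0,-0.0005],[0,0,0]],[200,[0,0,0],[0,0,0]]]'; python3 -m crank '[[110,[0,0,0],[0,0,0]],[90,[0,0,0],[0,0,0]],[75,[0,0,0],[0,0,0]],[75,[0,0,0],[0,0,0]]]' ; python3 t.py 497 19.2 110 95.5
```

```text
time_s: 10.65
tcp_pos: [557.7, 25.3, 42.3]
tool_rot: [-0.048, 0.999, 0.001, 0.003]
wrist_force: [-0.0, -0.2, -1.7]
opening: 0.431
time_s: 11.05
tcp_pos: [558.3, 25.5, 42.5]
tool_rot: [-0.048, 0.999, 0.001, 0.004]
wrist_force: [0.5, -0.1, 0.1]
opening: 0.705
t 11.05 pos [558.3  25.5  42.5] yaw 95.5 F [ 0.5 -0.1  0.1] op 0.7053867863079226
shift [ 61.1  -0.3 -68. ] turn [0.0017 0.0074 0.    ]
```

```bash
python3 -m crank '[[75,[0,0,-0.02],[0,0,0]],[75,[0,0,-0.025],[0,0,0]],[75,[0,0,-0.025],[0,0,0]],[255,[0.03,0,0],[0,-0.06,0]],[255,[0.035,0,0],[0,0,0]],[255,[0,0,0],[0,0,0]],[255,[0,0,0],[0,0,0]],[255,[0,0,0],[0,0,0]]]' ; python3 t.py 497 19.2 60 95.6 0 -0.06 0
python3 - <<'E'
from h import *
o,im,d=shot("wrist","w5");p,P=cam("wrist",o);C=cloud(p,P,d)
c,s=np.cos(np.radians(5.6)),np.sin(np.radians(5.6))
q=C[...,:2]-[576.4,27.15];fx=q@[c,s];fy=q@[-s,c]
for n,lo,hi,a,b in(("plug",56,76,-75,25),("stop",50,80,25,60)):
    m=(C[...,2]>lo)&(C[...,2]<hi)&(fx>a)&(fx<b)&(abs(fy)<26)
    if m.sum(): print(n,m.sum(),"fx",np.percentile(fx[m],[0,2,98,100]).round(1),"fy",np.percentile(fy[m],[1,50,99]).round(1),"z",C[m][:,2].max())
E
```

```text
time_s: 11.85
tcp_pos: [491.6, 18.8, 112.1]
tool_rot: [-0.048, 0.998, 0.002, 0.034]
wrist_force: [0.9, -0.2, 0.6]
opening: 0.001
t 11.85 pos [491.6  18.8 112.1] yaw 95.53 F [ 0.9 -0.2  0.6] op 0.0013704970617303398
shift [-1.8 -0.2 52.3] turn [ 0.0009  0.0084 -0.0013]
plug 262 fx [-58.2 -57.9  16.7  18.2] fy [-15.3   0.1  17.7] z 73.86435220216919
```

View pics/w5.png

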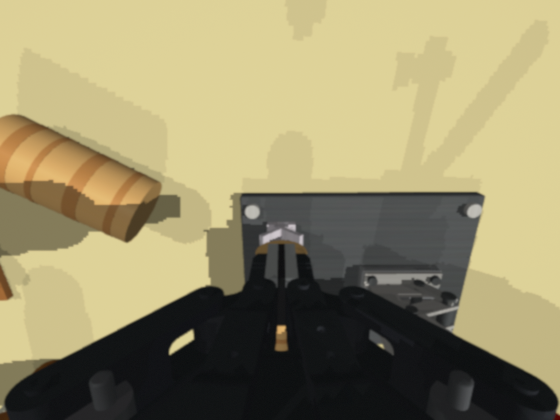

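Plug lies centred in the rail (nest x from -58 to +18, y 0.1, top ≈ 73). The shut fingers are behind it. Descending.

```bash
python3 -m crank '[[255,[0,0,0.025],[0,0,0]],[255,[0,0,0.025],[0,0,0]],[255,[0,0,0.015],[0,0,0]],[255,[0,0,0],[0,0,0]]]' ; python3 t.py 497.5 19.3 45.5 95.6 0 -0.06 0
```

```text
time_s: 12.3
tcp_pos: [500.7, 19.5, 45.8]
tool_rot: [-0.048, 0.998, 0.001, 0.036]
wrist_force: [-0.9, 0.5, -0.1]
opening: -0.001
t 12.3 pos [500.7  19.5  45.8] yaw 95.53 F [-0.9  0.5 -0.1] op -0.000580180527831935
shift [3.2 0.1 0.1] turn [-0.0009  0.0114 -0.0012]
```

```bash
python3 -m crank '[[255,[-0.001,0,0.0001],[0,0,0]],[255,[-0.001,0,0.0001],[0,0,0]],[255,[-0.001,0,0.0001],[0,0,0]],[255,[-0.001,0,0.0001],[0,0,0]],[255,[-0.0005,0,0],[0,0,0]]]' ;  python3 -m crank '[[255,[-0.0005,0,0],[0,0,0]],[255,[-0.0005,0,0],[0,0,0]]]'; python3 -m crank '[[255,[-0.0005,0,0],[0,0,0]],[255,[-0.0005,0,0],[0,0,0]]]'; python3 -m crank '[[255,[-0.0005,0,0],[0,0,0]],[255,[-0.0005,0,0],[0,0,0]]]'; python3 t.py 497.5 19.3 45.5 95.6 0 -0.06 0
```

```text
time_s: 12.8
tcp_pos: [508.1, 20.0, 48.2]
tool_rot: [-0.048, 0.998, 0.001, 0.037]
wrist_force: [-0.6, 0.1, -0.4]
opening: -0.006
time_s: 13.0
tcp_pos: [509.1, 20.2, 48.7]
tool_rot: [-0.048, 0.998, 0.001, 0.037]
wrist_force: [-0.5, -1.2, 0.4]
opening: -0.002
time_s: 13.2
tcp_pos: [509.6, 20.2, 48.6]
tool_rot: [-0.048, 0.998, 0.001, 0.037]
wrist_force: [-1.6, 0.2, -0.0]
opening: 0.001
time_s: 13.4
tcp_pos: [510.2, 20.3, 48.5]
tool_rot: [-0.048, 0.998, 0.001, 0.036]
wrist_force: [-2.4, 0.5, 1.8]
opening: 0.001
t 13.4 pos [510.2  20.3  48.5] yaw 95.51 F [-2.4  0.5  1.8] op 0.0011638315067167226
shift [12.9  0.3  2.1] turn [-0.0008  0.0125 -0.0014]
```

```bash
R='x'; python3 -m crank '[[255,[-0.0007,0,0.0001],[0,0,0]],[255,[-0.0007,0,0.0001],[0,0,0]],[255,[-0.0007,0,0.0001],[0,0,0]],[255,[-0.0007,0,0.0001],[0,0,0]],[255,[-0.0007,0,0.0001],[0,0,0]]]';  python3 -m crank '[[255,[-0.0007,0,0.0002],[0,0,0]],[255,[-0.0007,0,0.0002],[0,0,0]],[255,[-0.0007,0,0.0002],[0,0,0]],[255,[-0.0007,0,0.0002],[0,0,0]],[255,[-0.0007,0,0.0002],[0,0,0]]]'; python3 t.py 497.5 19.3 45.5 95.6 0 -0.06 0
```

```text
time_s: 13.9
tcp_pos: [513.6, 20.6, 48.2]
tool_rot: [-0.048, 0.998, 0.001, 0.036]
wrist_force: [-3.0, -0.5, 2.4]
opening: 0.002
time_s: 14.4
tcp_pos: [517.5, 21.0, 47.4]
tool_rot: [-0.048, 0.998, 0.001, 0.036]
wrist_force: [-2.6, -0.6, 2.8]
opening: 0.0
t 14.4 pos [517.5  21.   47.4] yaw 95.52 F [-2.6 -0.6  2.8] op 0.0003439729271623792
shift [20.2  0.2  0.5] turn [-0.0006  0.0117 -0.0014]
```

```bash
python3 -m crank '[[255,[-0.0006,0,0.0001],[0,0,0]],[255,[-0.0006,0,0.0001],[0,0,0]],[255,[-0.0006,0,0.0001],[0,0,0]],[255,[-0.0006,0,0.0001],[0,0,0]],[255,[-0.0006,0,0.0001],[0,0,0]],[255,[-0.0006,0,0.0001],[0,0,0]]]';  python3 -m crank '[[255,[-0.0003,0,0],[0,0,0]],[255,[-0.0003,0,0],[0,0,0]]]';python3 -m crank '[[255,[-0.0003,0,0],[0,0,0]],[255,[-0.0003,0,0],[0,0,0]]]'; python3 t.py 497.5 19.3 45.5 95.6 0 -0.06 0
```

```text
time_s: 15.0
tcp_pos: [521.4, 21.4, 47.0]
tool_rot: [-0.048, 0.998, 0.001, 0.036]
wrist_force: [-2.1, -0.4, 1.4]
opening: -0.0
time_s: 15.2
tcp_pos: [522.1, 21.5, 47.0]
tool_rot: [-0.048, 0.998, 0.001, 0.036]
wrist_force: [-1.9, -0.8, 1.4]
opening: -0.001
time_s: 15.4
tcp_pos: [522.9, 21.6, 47.1]
tool_rot: [-0.048, 0.998, 0.001, 0.036]
wrist_force: [-2.1, 0.3, 1.0]
opening: -0.004
t 15.4 pos [522.9  21.6  47.1] yaw 95.52 F [-2.1  0.3  1. ] op -0.004021420269441054
shift [25.5  0.2 -0.3] turn [-0.0007  0.0119 -0.0013]
```

```bash
python3 -m crank '[[255,[-0.00025,0,0],[0,0,0]],[255,[-0.00025,0,0],[0,0,0]],[255,[-0.00025,0,0],[0,0,0]]]' | egrep 'tcp|force';  python3 -m crank '[[255,[-0.00025,0,0],[0,0,0]],[255,[-0.00025,0,0],[0,0,0]],[255,[-0.00025,0,0],[0,0,0]]]' | egrep 'tcp|force';  python3 -m crank '[[255,[-0.00025,0,0],[0,0,0]],[255,[-0.00025,0,0],[0,0,0]],[255,[-0.00025,0,0],[0,0,0]]]' | egrep 'tcp|force'
```

```text
tcp_pos: [523.8, 21.6, 47.1]
wrist_force: [-2.2, -0.1, 0.9]
tcp_pos: [524.6, 21.7, 47.1]
wrist_force: [-1.1, -0.2, 0.4]
tcp_pos: [525.5, 21.8, 47.1]
wrist_force: [-1.5, 0.2, 0.1]
```

```bash
python3 -m crank '[[255,[-0.0002,0,0],[0,0,0]],[255,[-0.0002,0,0],[0,0,0]],[255,[-0.0002,0,0],[0,0,0]]]' | egrep 'tcp|force';  python3 -m crank '[[255,[-0.0002,0,0],[0,0,0]],[255,[-0.0002,0,0],[0,0,0]]]' | egrep 'tcp|force';  python3 -m crank '[[255,[-0.0002,0,0],[0,0,0]],[255,[-0.0002,0,0],[0,0,0]]]' | egrep 'tcp|force'; python3 -m crank '[[255,[-0.0002,0,0],[0,0,0]],[255,[-0.0002,0,0],[0,0,0]]]' | egrep 'tcp|force'
```

```text
tcp_pos: [526.2, 21.9, 47.2]
wrist_force: [-0.3, -0.3, -0.4]
tcp_pos: [526.7, 21.9, 47.2]
wrist_force: [-1.3, 0.1, -1.3]
tcp_pos: [527.1, 22.0, 47.2]
wrist_force: [-1.3, 0.4, -0.3]
tcp_pos: [527.6, 22.0, 47.2]
wrist_force: [-1.4, -0.7, -1.1]
```

```bash
python3 -m crank '[[255,[-0.0002,0,0],[0,0,0]],[255,[-0.0002,0,0],[0,0,0]]]' | egrep 'tcp|force';  python3 -m crank '[[255,[-0.0002,0,0],[0,0,0]],[255,[-0.0002,0,0],[0,0,0]]]' | egrep 'tcp|force';  python3 -m crank '[[255,[-0.0002,0,0],[0,0,0]],[255,[-0.0002,0,0],[0,0,0]]]' | egrep 'tcp|force'; python3 -m crank '[[255,[-0.0002,0,0],[0,0,0]],[255,[-0.0002,0,0],[0,0,0]]]' | egrep 'tcp|force'
```

```text
tcp_pos: [528.0, 22.1, 47.3]
wrist_force: [-0.5, 0.5, -1.0]
tcp_pos: [528.5, 22.2, 47.3]
wrist_force: [-0.2, -1.1, -0.5]
tcp_pos: [528.9, 22.1, 47.3]
wrist_force: [-1.2, -0.2, -0.7]
tcp_pos: [529.1, 22.2, 47.3]
wrist_force: [-1.8, -0.9, -0.8]
```

```bash
python3 -m crank '[[255,[-0.0002,0,0],[0,0,0]]]' | egrep 'tcp|force';  python3 -m crank '[[255,[-0.0002,0,0],[0,0,0]]]' | egrep 'tcp|force';  python3 -m crank '[[255,[-0.0002,0,0],[0,0,0]]]' | egrep 'tcp|force'; python3 -c "
from rig import bot;o=bot.get_obs();print(o['tcp_pos'],o['wrist_force'],o['moment'])"
```

```text
tcp_pos: [529.1, 22.2, 47.2]
wrist_force: [-2.4, -0.0, -0.1]
tcp_pos: [529.1, 22.2, 47.1]
wrist_force: [-2.3, -0.0, -0.8]
tcp_pos: [529.2, 22.2, 47.2]
wrist_force: [-3.0, -0.3, 0.8]
[529.19106725  22.19359639  47.15094273] [-3.00505069 -0.26828634  0.77536341] [-0.0854675   0.65522235  0.02517725]
```

```bash
python3 -m crank '[[255,[-0.0003,0,0],[0,0,0]]]' | egrep 'tcp|force';  python3 -m crank '[[255,[-0.0003,0,0],[0,0,0]]]' | egrep 'tcp|force'; python3 -m crank '[[255,[-0.0004,0,0],[0,0,0]]]' | egrep 'tcp|force'
```

```text
tcp_pos: [529.2, 22.2, 47.1]
wrist_force: [-3.5, 0.5, 1.9]
tcp_pos: [529.2, 22.2, 47.1]
wrist_force: [-4.6, -0.7, 1.7]
tcp_pos: [529.2, 22.2, 47.1]
wrist_force: [-5.2, 0.2, 4.0]
```

```bash
python3 -m crank '[[255,[-0.00045,0,-0.0001],[0,0,0]]]' | egrep 'tcp|force';  python3 -m crank '[[255,[-0.0005,0,-0.0001],[0,0,0]]]' | egrep 'tcp|force'
```

```text
tcp_pos: [529.2, 22.2, 47.1]
wrist_force: [-5.4, -0.2, 3.2]
tcp_pos: [529.2, 22.2, 47.1]
wrist_force: [-4.4, -0.5, 2.7]
```

```bash
python3 -m crank '[[255,[-0.00055,0,-0.0001],[0,0,0]]]' | egrep 'tcp|force';  python3 -m crank '[[255,[-0.0006,0,-0.0001],[0,0,0]]]' | egrep 'tcp|force'
```

```text
tcp_pos: [529.2, 22.2, 47.1]
wrist_force: [-5.4, -0.1, 4.2]
tcp_pos: [529.2, 22.2, 47.1]
wrist_force: [-5.8, -0.2, 3.7]
```

```bash
python3 -m crank '[[255,[-0.0007,0,-0.0002],[0,0,0]]]' | egrep 'tcp|force'; python3 -m crank '[[255,[-0.00075,0,-0.0002],[0,0,0]]]' | egrep 'tcp|force'
```

```text
tcp_pos: [529.2, 22.2, 47.2]
wrist_force: [-6.2, -0.9, 2.3]
tcp_pos: [529.2, 22.2, 47.2]
wrist_force: [-6.6, -0.9, 2.6]
```

At the stop: no motion while the push rose from 2 to 6.7 N, and travel (front end at nest x ≈ 37.7) matches the seen stop face (37.6). Backing off, then heading for the handle.

```bash
python3 -m crank '[[255,[0.0005,0,0],[0,0,0]],[255,[0.008,0,0],[0,0,0]],[255,[0.008,0,0],[0,0,0]],[255,[0,0,-0.03],[0,0.03,0]],[255,[0,0,-0.045],[0,0.04,0]],[255,[0,0,-0.045],[0,0,0]],[255,[0,0,-0.045],[0,0,0]],[255,[0,0,-0.03],[0,0,0]],[255,[0,0,0],[0,0,0]]]'
python3 - <<'E'
from h import *
o,im,d=shot("wrist","w6");p,P=cam("wrist",o);C=cloud(p,P,d)
c,s=np.cos(np.radians(5.6)),np.sin(np.radians(5.6))
q=C[...,:2]-[576.4,27.15];fx=q@[c,s];fy=q@[-s,c]
hsv=cv2.cvtColor(im,cv2.COLOR_RGB2HSV)
m=(hsv[...,1]>180)&(hsv[...,2]>60)&((hsv[...,0]<6)|(hsv[...,0]>174))&(abs(fx)<40)&(C[...,2]>60)
F=np.c_[fx[m],fy[m],C[m][:,2]-53];print(len(F),F.mean(0).round(1))
for lo in range(60,150,15):
    k=(F[:,2]>lo)&(F[:,2]<lo+15)
    if k.sum()>5: print(lo,F[k].min(0).round(1),F[k].max(0).round(1))
m=(C[...,2]>50)&(C[...,2]<82)&(fx>-65)&(fx<60)&(abs(fy)<26)
print("plug/stop",m.sum(),np.percentile(fx[m],[0,2,98,100]).round(1))
E
python3 t.py 564.2 151.5 235 95.6
```

```text
time_s: 20.1
tcp_pos: [507.3, 19.2, 248.3]
tool_rot: [-0.047, 0.999, -0.001, -0.004]
wrist_force: [0.1, 0.4, -0.0]
opening: 0.003
1877 [ -4.4 143.2 106.4]
60 [-10.1 117.4  61.4] [  3.7 133.6  74.9]
75 [-10.2 123.1  75. ] [  3.4 141.6  89.9]
90 [-10.4 130.3  90.1] [  3.9 150.4 105. ]
105 [-10.5 138.3 105. ] [  4.1 158.7 120. ]
120 [-11.3 146.6 120. ] [  6.4 169.5 134.9]
135 [ -5.4 155.1 135. ] [  3.1 157.8 135.6]
plug/stop 1094 [-37.5 -37.2   4.1  14.8]
t 20.15 pos [506.5  19.1 246.5] yaw 95.41 F [ 0.3  0.7 -0.4] op -0.0007715179474714093
shift [-70.  126.4  10.7] turn [-0.001  -0.0093 -0.0032]
```

View pics/w6.png

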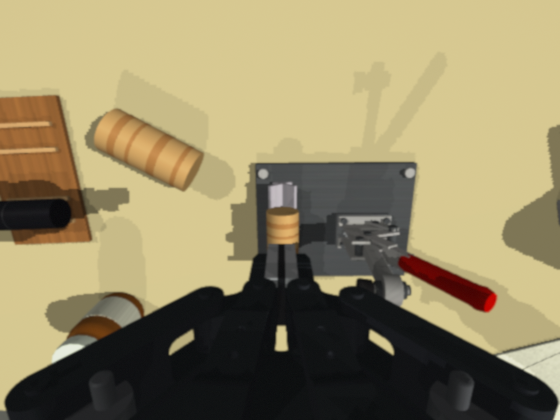

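Plug tail is at nest x = -37.5 (centre +0.5), so it is home. The handle lies in the x ≈ 0 plane with its inner side where the table says. Now over to just inside the handle tip.

```bash
python3 -m crank '[[255,[-0.023,0.042,0],[0,-0.009,0]],[255,[-0.023,0.042,0],[0,0,0]],[255,[-0.023,0.042,0],[0,0,0]],[255,[0,0,0],[0,0,0]]]'; python3 t.py 564.2 151.5 190 95.6
```

```text
time_s: 20.55
tcp_pos: [563.3, 153.2, 242.5]
tool_rot: [-0.045, 0.999, 0.0, -0.0]
wrist_force: [-0.7, 0.2, -1.6]
opening: -0.003
t 20.55 pos [563.3 153.2 242.5] yaw 95.13 F [-0.7  0.2 -1.6] op -0.003113064332400325
shift [-0.8 -1.8 52.5] turn [ 0.0003 -0.0009 -0.0083]
```

```bash
python3 -m crank '[[255,[-0.0007,0.001,0.025],[0,0,-0.008]],[255,[0,0,0.02],[0,0,0]],[255,[0,0,0.01],[0,0,0]],[255,[0,0,0.004],[0,0,0]],[255,[0,0,0],[0,0,0]]]'; python3 t.py 563.9 154.5 177 95.6
```

```text
time_s: 21.05
tcp_pos: [561.1, 154.9, 175.6]
tool_rot: [-0.05, 0.999, -0.002, -0.003]
wrist_force: [-0.5, 0.3, 0.7]
opening: 0.003
t 21.05 pos [561.1 154.9 175.6] yaw 95.75 F [-0.5  0.3  0.7] op 0.003139333350170319
shift [-2.7 -0.7 -1.4] turn [-0.0029 -0.0069  0.0025]
```

```bash
cat > f.py <<'E'
from h import *
o=bot.get_obs();a=np.radians(5.6);c,s=np.cos(a),np.sin(a);B=np.array([[c,s,0],[-s,c,0],[0,0,1]])
M=R.from_quat(o["tool_rot"]).as_matrix()
print("t",o["time_s"],"fix",(B@(np.array(o["tcp_pos"])-[576.4,27.15,53])).round(1),"F",(B@o["wrist_force"]).round(1),"toolz",(B@M[:,2]).round(3))
E
python3 -m crank '[[255,[-0.0015,0.0015,0],[-0.003,-0.007,0]],[255,[-0.001,0.0015,0],[0,0,0]]]' >/dev/null; python3 f.py;  python3 -m crank '[[255,[0,0.0015,0],[0,0,0]],[255,[0,0.0015,0],[0,0,0]]]' >/dev/null; python3 f.py;python3 -m crank '[[255,[0,0.0015,0],[0,0,0]],[255,[0,0.0015,0],[0,0,0]]]' >/dev/null; python3 f.py
```

```text
t 21.25 fix [  0.3 131.3 123.7] F [0.2 0.3 0.3] toolz [ 0.002  0.001 -1.   ]
t 21.45 fix [  1.1 134.6 125.1] F [-1.3  0.3  1.5] toolz [ 0.004  0.002 -1.   ]
t 21.65 fix [  1.5 138.  125.8] F [-0.7  0.7  0.4] toolz [ 0.005  0.002 -1.   ]
```

```bash
python3 -m crank '[[255,[0.001,0.002,0.001],[0,0.004,0]],[255,[0,0.002,0.001],[0,0,0]]]' >/dev/null; python3 f.py;  python3 -m crank '[[255,[0,0.002,0.001],[0,0,0]],[255,[0,0.002,0.001],[0,0,0]]]' >/dev/null; python3 f.py;python3 -m crank '[[255,[0,0.002,0.001],[0,0,0]],[255,[0,0.002,0.001],[0,0,0]]]' >/dev/null; python3 f.py
```

```text
t 21.85 fix [  0.5 142.4 123.9] F [-0.3 -0.8  0.8] toolz [ 0.001  0.002 -1.   ]
t 22.05 fix [  0.7 145.8 122.5] F [-2.6 -2.2  7.6] toolz [ 0.002  0.001 -1.   ]
t 22.25 fix [  1.  149.4 121.5] F [-0.9 -2.1  5.2] toolz [ 0.003  0.001 -1.   ]
```

```bash
python3 -m crank '[[255,[0.0005,0.003,0.0014],[0,0.002,0]],[255,[0,0.003,0.0014],[0,0,0]],[255,[0,0.003,0.0014],[0,0,0]]]' >/dev/null; python3 f.py;  python3 -m crank '[[255,[0,0.003,0.0014],[0,0,0]],[255,[0,0.003,0.0014],[0,0,0]],[255,[0,0.003,0.0014],[0,0,0]]]' >/dev/null; python3 f.py
```

```text
t 22.55 fix [  1.3 157.8 119. ] F [-2.7 -1.6  4.9] toolz [ 0.002  0.001 -1.   ]
t 22.85 fix [  1.5 166.7 115.8] F [-1.3 -1.4  4.6] toolz [ 0.003  0.001 -1.   ]
```

```bash
python3 -m crank '[[255,[0.001,0.003,0.0014],[0,0.003,0]],[255,[0,0.003,0.0014],[0,0,0]],[255,[0,0.003,0.0015],[0,0,0]],[255,[0,0.003,0.0016],[0,0,0]]]' >/dev/null; python3 f.py;  python3 -m crank '[[255,[0.0005,0.003,0.0018],[0,0,0]],[255,[0,0.003,0.0018],[0,0,0]],[255,[0,0.003,0.002],[0,0,0]],[255,[0,0.003,0.002],[0,0,0]]]' >/dev/null; python3 f.py
```

```text
t 23.25 fix [  1.5 179.6 110.4] F [-0.5 -1.3  5.8] toolz [ 0.002  0.002 -1.   ]
t 23.65 fix [  1.5 193.8 102.5] F [ 0.6 -0.2  4.6] toolz [ 0.003  0.003 -1.   ]
```

```bash
python3 -m crank '[[255,[0.001,0.0025,0.002],[0,0.003,0]],[255,[0,0.0025,0.002],[0,0,0]],[255,[0,0.002,0.002],[0,0,0]],[255,[0,0.002,0.0025],[0,0,0]]]' >/dev/null; python3 f.py;  python3 -m crank '[[255,[0.0003,0.0015,0.0025],[0,0,0]],[255,[0,0.0015,0.0025],[0,0,0]],[255,[0,0.001,0.0025],[0,0,0]],[255,[0,0.001,0.0025],[0,0,0]]]' >/dev/null; python3 f.py
```

```text
t 24.05 fix [-2.000e-01  2.041e+02  9.230e+01] F [ 0.4 -1.3  1.6] toolz [-0.001  0.003 -1.   ]
t 24.45 fix [ -1.9 209.4  79.9] F [-0.  -0.  -0.4] toolz [-0.004  0.002 -1.   ]
```

```bash
python3 -m crank '[[255,[-0.001,0.002,0.0008],[0,-0.003,0]],[255,[0,0.002,0.0008],[0,0,0]]]' >/dev/null; python3 f.py;  python3 -m crank '[[255,[0,0.001,0.0008],[0,0,0]],[255,[0,0,0.001],[0,0,0]]]' >/dev/null; python3 f.py; python3 -m crank '[[255,[0,0,0.001],[0,0,0]],[255,[0,0,0.001],[0,0,0]]]' >/dev/null; python3 f.py
```

```text
t 24.65 fix [ -1.  213.2  77.8] F [-0.1 -2.2  2.3] toolz [-0.002  0.001 -1.   ]
t 24.85 fix [ -0.7 213.7  76.5] F [-2.3 -0.1  5.5] toolz [-0.002  0.    -1.   ]
t 25.05 fix [ -0.7 214.   75.6] F [-3.4 -1.8  7.2] toolz [-0.001  0.001 -1.   ]
```

```bash
python3 -m crank '[[255,[0,0.0002,0.0012],[0,0,0]],[255,[0,0.0002,0.0012],[0,0,0]]]' >/dev/null; python3 f.py;  python3 -m crank '[[255,[0,0.0002,0.0014],[0,0,0]],[255,[0,0.0002,0.0014],[0,0,0]]]' >/dev/null; python3 f.py; python3 -m crank '[[255,[0,0.0002,0.0014],[0,0,0]],[255,[0,0.0002,0.0014],[0,0,0]]]' >/dev/null; python3 f.py
```

```text
t 25.25 fix [ -0.7 214.4  74.6] F [-3.1 -2.3  8.9] toolz [-0.001  0.002 -1.   ]
t 25.45 fix [ -0.7 214.7  73.6] F [-4.2 -3.   9.6] toolz [-0.001  0.003 -1.   ]
t 25.65 fix [ -0.6 215.   72.9] F [-4.8 -3.  11.5] toolz [-0.     0.004 -1.   ]
```

```bash
python3 -m crank '[[255,[0.0003,0.0002,0.0016],[0,0,0]],[255,[0.0002,0.0002,0.0016],[0,0,0]]]' >/dev/null; python3 f.py;  python3 -m crank '[[255,[0.0002,0.0002,0.0017],[0,0,0]],[255,[0.0002,0.0002,0.0017],[0,0,0]]]' >/dev/null; python3 f.py; python3 -m crank '[[255,[0.0002,0.0002,0.0017],[0,0,0]],[255,[0.0002,0.0002,0.0017],[0,0,0]]]' >/dev/null; python3 f.py
```

```text
t 25.85 fix [ -0.6 215.2  72.2] F [-4.7 -4.1 12.9] toolz [ 0.001  0.006 -1.   ]
t 26.05 fix [ -0.6 215.4  71.5] F [-5.3 -3.1 13.7] toolz [ 0.002  0.007 -1.   ]
t 26.25 fix [ -0.7 215.7  70.9] F [-5.5 -3.5 12.3] toolz [ 0.003  0.008 -1.   ]
```

```bash
python3 -m crank '[[255,[0.0004,0.0002,0.002],[0.008,0.003,0]],[255,[0.0004,0.0002,0.002],[0,0,0]]]' >/dev/null; python3 f.py;  python3 -m crank '[[255,[0.0004,0.0003,0.0022],[0,0,0]],[255,[0.0004,0.0003,0.0022],[0,0,0]]]' >/dev/null; python3 f.py; python3 -m crank '[[255,[0.0004,0.0003,0.0022],[0,0,0]],[255,[0.0004,0.0003,0.0022],[0,0,0]]]' >/dev/null; python3 f.py
```

```text
t 26.45 fix [ -0.7 215.9  70. ] F [-4.  -3.2 13.6] toolz [ 0.002  0.002 -1.   ]
t 26.65 fix [ -0.7 216.3  68.7] F [-4.6 -3.3 14.3] toolz [ 0.004  0.004 -1.   ]
t 26.85 fix [ -0.7 216.6  67.5] F [-5.9 -3.9 14.2] toolz [ 0.006  0.005 -1.   ]
```

```bash
python3 -m crank '[[255,[0.0005,0.0003,0.0022],[0.004,0.006,0]],[255,[0.0005,0.0003,0.0022],[0,0,0]],[255,[0.0005,0.0003,0.0022],[0,0,0]]]' >/dev/null; python3 f.py;  python3 -m crank '[[255,[0.0005,0.0003,0.0022],[0.002,0.003,0]],[255,[0.0005,0.0003,0.0022],[0.001,0.001,0]],[255,[0.0005,0.0003,0.0022],[0.001,0.001,0]]]' >/dev/null; python3 f.py
```

```text
t 27.15 fix [ -0.7 217.   65.8] F [-5.4 -2.2 13.7] toolz [ 0.003  0.003 -1.   ]
t 27.45 fix [ -0.8 217.6  63.8] F [-4.4 -3.6 13.3] toolz [ 0.002  0.002 -1.   ]
```

```bash
python3 -m crank '[[255,[0.0005,0.0003,0.0022],[0.002,0.003,0]],[255,[0.0005,0.0003,0.0022],[0.001,0.001,0]],[255,[0.0005,0.0003,0.0022],[0.001,0.001,0]]]' >/dev/null; python3 f.py;  python3 -m crank '[[255,[0.0005,0.0003,0.0022],[0.002,0.002,0]],[255,[0.0005,0.0003,0.0022],[0.001,0.001,0]],[255,[0.0005,0.0003,0.0022],[0.001,0.001,0]]]' >/dev/null; python3 f.py; python3 -m crank '[[255,[0.0005,0.0003,0.002],[0.002,0.002,0]],[255,[0.0005,0.0003,0.002],[0.001,0.001,0]]]' >/dev/null; python3 f.py
```

```text
t 27.75 fix [ -0.8 218.   61.3] F [-3.7 -2.   9.3] toolz [ 0. -0. -1.]
t 28.05 fix [ -0.9 218.7  57.8] F [-0.6 -1.6  6.2] toolz [-0.001 -0.002 -1.   ]
t 28.25 fix [ -1.  219.2  54.9] F [ 1.1 -0.3  1.8] toolz [-0.002 -0.005 -1.   ]
```

```bash
python3 -m crank '[[255,[0,0,0.0012],[-0.004,-0.002,0]],[255,[0,0,0.0012],[0,0,0]]]' >/dev/null; python3 f.py;  python3 -m crank '[[255,[0,0,0.0012],[0,0,0]],[255,[0,0,0.0012],[0,0,0]]]' >/dev/null; python3 f.py; python3 -m crank '[[255,[0,0,0.0012],[0,0,0]],[255,[0,0,0.0012],[0,0,0]]]' >/dev/null; python3 f.py;python3 -m crank '[[255,[0,0,0.001],[0,0,0]],[255,[0,0,0.001],[0,0,0]]]' >/dev/null; python3 f.py
```

```text
t 28.45 fix [ -1.2 219.6  52. ] F [ 0.2  0.3 -0.6] toolz [ 0.  0. -1.]
t 28.65 fix [ -1.6 220.   48.9] F [1.  0.2 0.5] toolz [-0.  0. -1.]
t 28.85 fix [ -1.8 220.2  46. ] F [-1.1 -0.5 -0.2] toolz [-0.001  0.    -1.   ]
t 29.05 fix [ -1.9 220.3  43.7] F [-0.3  0.5 -0. ] toolz [-0.001  0.    -1.   ]
```

```bash
python3 -m crank '[[255,[0,0,0.0005],[0,0,0]]]' >/dev/null; python3 f.py;  python3 -m crank '[[255,[0,0,0.0005],[0,0,0]]]' >/dev/null; python3 f.py; python3 -m crank '[[255,[0,0,0.0006],[0,0,0]]]' >/dev/null; python3 f.py;python3 -m crank '[[255,[0,0,0.0008],[0,0,0]]]' >/dev/null; python3 f.py
```

```text
t 29.15 fix [ -1.9 220.3  43.2] F [-1.3 -0.8  3.5] toolz [-0.001  0.    -1.   ]
t 29.25 fix [ -1.8 220.3  42.9] F [-1.9 -0.4  5. ] toolz [-0.001  0.001 -1.   ]
t 29.35 fix [ -1.8 220.4  42.8] F [-3.3 -1.4  7.3] toolz [-0.001  0.001 -1.   ]
t 29.45 fix [ -1.8 220.4  42.6] F [-2.6  0.1  8.7] toolz [-0.001  0.001 -1.   ]
```

```bash
python3 -m crank '[[255,[0.0003,0,0.0013],[0,0,0]],[255,[0.0003,0,0.0013],[0,0,0]]]' >/dev/null; python3 f.py; python3 -m crank '[[255,[0,0,-0.001],[0,0,0]],[255,[0,0,-0.02],[0,0,0]],[255,[0,0,-0.045],[0,0,0]],[255,[0,0,-0.045],[0,0,0]],[255,[0,0,-0.045],[0,0,0]],[255,[0,-0.045,-0.02],[0,0,0]],[255,[0.03,-0.045,0],[0,0,0]],[255,[0.03,-0.045,0],[0,0,0]],[255,[0.03,-0.045,0],[0,0,0]],[255,[0,0,0],[0,0,0]]]'
python3 - <<'E'
from h import *
o,im,d=shot("wrist","w7");p,P=cam("wrist",o);C=cloud(p,P,d)
c,s=np.cos(np.radians(5.6)),np.sin(np.radians(5.6))
q=C[...,:2]-[576.4,27.15];fx=q@[c,s];fy=q@[-s,c];z=C[...,2]-53
hsv=cv2.cvtColor(im,cv2.COLOR_RGB2HSV)
m=(hsv[...,1]>180)&(hsv[...,2]>60)&((hsv[...,0]<6)|(hsv[...,0]>174))&(abs(fx)<40)
F=np.c_[fx[m],fy[m],z[m]]
for lo in range(110,260,20):
    k=(F[:,1]>lo)&(F[:,1]<lo+20)
    if k.sum()>5: print("red y",lo,"top z",np.percentile(F[k,2],97).round(1))
m=(C[...,2]>50)&(C[...,2]<70)&(fx>-65)&(fx<0)&(abs(fy)<26)
print("plug tail",m.sum(),np.percentile(fx[m],[0,2,98]).round(1),"fy",np.percentile(fy[m],[1,50,99]).round(1))
im2,d2=bot.get_image("side");
a=cv2.resize(im,(560,420));b=cv2.resize(im2[140:300,190:400],(560,420),interpolation=cv2.INTER_CUBIC)
cv2.imwrite("pics/fin.png",cv2.resize(np.hstack([a,b])[:,:,::-1],(800,300)))
E
```

```text
t 29.65 fix [ -1.7 220.4  42.2] F [-4.7 -2.2 12.7] toolz [ 0.001  0.002 -1.   ]
time_s: 30.65
tcp_pos: [481.0, 61.0, 277.3]
tool_rot: [-0.044, 0.999, 0.001, 0.001]
wrist_force: [0.3, 0.2, -0.1]
opening: 0.0
red y 150 top z 44.5
red y 170 top z 44.4
red y 190 top z 44.3
red y 210 top z 43.7
red y 230 top z 44.5
plug tail 505 [-37.5 -37.3  -1. ] fy [-18.6   8.5  18.6]
```

View pics/fin.png

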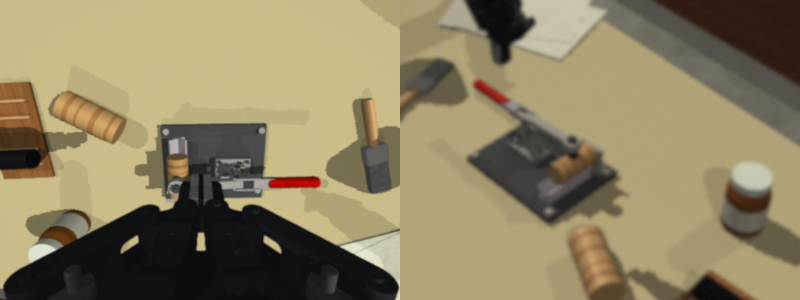

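Handle lies level (top at nest z ≈ 44 from y = 150 to 250) and the bar is down over the plug. The plug tail is still at x = -37.5, and jar, brush and dark plug are in place.

```bash
python3 -c "
from rig import bot
print(bot.get_obs()['time_s'],bot.close_job())"
```

```text
the job is handed in; nothing more can be done
30.75 None
```

The sandstone plug is home against the end stop and the clamp is locked on it. I handed the job in at 30.75 s with the hand clear of everything.

- **Plug:** I took the middle-sized sandstone from the tray and laid it in the V rail. I then slid it home by pushing its tail with shut fingers. It did not move while the push rose to a measured 6.6 N. That is just short of the 7 N sure sign, so being home also rests on the camera: the front end had travelled to about 37.7 mm, and the stop face was seen at 37.6 mm.
- **Seating force:** while lowering the plug into the rail, one reading was 20 N down with 8.1 N along the rail. The leading end was about 20 mm from the stop at the time, so this was rail contact only.
- **Clamp:** the vertical force on the handle rose to about 14 N (about 16 N in all), then fell to nothing near dead centre. The handle snapped over and met its stop at z = 43 mm, as listed. A test push of 13 N vertical moved it about 0.4 mm.
- **Last checks:** the handle's top stands level at about 44 mm and the bar is down over the plug. The plug's tail is at x = -37.5 mm, the same as before clamping. The jar, brush and dark plug look unmoved. I did not measure the cap's position on the plug or how hard it presses.

Force readings carry about ±1 N of noise and were taken at the end of each move, so short peaks between readings were not seen.

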